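# Check the next cut tube on the length gauge and sort it

### The job

Take the tube from the blue end of the rack, where only its ends are free to grip, lay it in the V-block and let go, then pick it up again round its middle so that the ends are free, and lower it level between the jaws of the length gauge, resting it lightly where it stops for a moment without forcing it. If it goes down through the green go gap and stops on the red no-go step, put it in the green bin; if it will not enter the green gap, put it in the yellow bin; if it drops past the red step to the bottom, put it in the red bin. Leave the other two tubes in the rack and do not disturb the cup, the can or the dish.

Things in the scene. Friction and masses are not known exactly. Their poses are not given: they have to be found in the camera images.
- tube_a: a coral-red plastic tube piece, outer diameter 24 mm, wall 3 mm, 22 g or so, cut somewhere between 45 and 70 mm long (its exact length is what the gauge has to tell). Origin at its middle, on its axis; its y axis runs along the tube. Lies at the start in one of the three cradles of the rack, in any order
- tube_b: a coral-red plastic tube piece, outer diameter 24 mm, wall 3 mm, 22 g or so, cut somewhere between 45 and 70 mm long (its exact length is what the gauge has to tell). Origin at its middle, on its axis; its y axis runs along the tube. Lies at the start in one of the three cradles of the rack, in any order
- tube_c: a coral-red plastic tube piece, outer diameter 24 mm, wall 3 mm, 22 g or so, cut somewhere between 45 and 70 mm long (its exact length is what the gauge has to tell). Origin at its middle, on its axis; its y axis runs along the tube. Lies at the start in one of the three cradles of the rack, in any order
- rack: white tube rack fixed to the bench, 116 mm (x) by 70 mm (y) base, 6 mm thick, origin at the centre of its underside. Three V cradles across it, 34 mm apart along its x axis, hold tubes along its y axis; each cradle is 30 mm long (y), so the tube's ends stick out on both sides. 52 mm high dividers between the tubes leave no room for fingers along their sides. A blue plate, 58 mm high, closes its -x end
- rack_slot0 (a point): the cradle at the blue end of the rack (x = -34 mm in the rack): the place of the axis and middle of the tube lying there, 39 mm above the bench. The tube lying here is the one to check; it may lie up to 3 mm off along its length
- rack_slot1 (a point): the same for the middle cradle (its tube stays)
- rack_slot2 (a point): the same for the far cradle (its tube stays)
- vblock: aluminium V-block fixed to the bench on a 70 mm (x) by 60 mm (y) foot 6 mm thick. The block is 18 mm wide (x) and 36 mm long (y), narrower than the tube, so fingers can pass down on both sides of it; its shallow V runs along its y axis, the V's bottom 22 mm and its edges 26 mm above the bench. Origin at the centre of its underside
- vblock_seat (a point): the axis and middle of a tube lying centred in the V-block, 36 mm above the bench. The tube lies along the V-block's y axis
- gauge: stepped go/no-go length gauge fixed to the bench, base 60 mm (x) by 112 mm (y), 6 mm thick, origin at the centre of its underside. Two jaws, 36 mm wide (x), 57 mm high, face each other along its y axis; a tube is lowered between them, lying along the gauge's y axis and centred. Between the jaws the sides are open for the fingers. Every tube is at least 3 mm clear of both size limits
- gauge_mouth (a point): middle of the upper edge of the green go gap, 52 mm above the bench: the gap is 63 mm along y, with 45-degree lead-ins above it (73 mm apart at the top of the jaws). A tube too long for it stops on the lead-ins with its axis about 66 mm above the bench
- gauge_step (a point): middle of the red no-go step, 36 mm above the bench: a ledge on each side, level along y and shallowly V-shaped in x so that a tube does not roll off, which narrows the gap to 54 mm. A tube that stops here has its axis about 48 mm above the bench
- gauge_bottom (a point): middle of the steel bottom rest of the gauge, 18 mm wide (x), 46 mm long (y), a shallow V 18 mm above the bench. A tube that passes the no-go step comes to lie here with its axis about 32 mm above the bench
- bin_green: green open bin for tubes that pass go and stop at no-go, fixed to the bench: 110 mm (x) by 105 mm (y), 30 mm high, walls and floor 3 mm. Origin at the centre of its underside. Which bin stands where varies
- bin_yellow: yellow open bin for tubes too long for the go gap (to be recut), fixed to the bench: 110 mm (x) by 105 mm (y), 30 mm high, walls and floor 3 mm. Origin at the centre of its underside. Which bin stands where varies
- bin_red: red open bin for tubes that pass the no-go step (scrap), fixed to the bench: 110 mm (x) by 105 mm (y), 30 mm high, walls and floor 3 mm. Origin at the centre of its underside. Which bin stands where varies
- cup: paper cup with two straws, loose, 84 mm across, 95 mm high (170 mm with the straws), origin at the centre of its underside; not to be disturbed
- can: plain aluminium drink can, loose, 66 mm across, 115 mm high, origin at the centre of its underside; not to be disturbed
- dish: clear plastic Petri dish with a mint-green filling, loose, 90 mm across, 14 mm high, origin at the centre of its underside; not to be disturbed
Things that resemble listed ones, but are neither listed nor needed, are in the scene too. Several things have the shape of the bin_yellow; the one meant has the colours described above.

How it is judged (in metres and radians):
On the way, in this order (a step that is already met when the one before it is completed fails the run):
1. a tube lies in the V-block, let go (((distance between tube_a and vblock_seat below 0.015 m and angle between the y axis of tube_a and the y axis of vblock, either way round below 0.25 rad and contact force between the fingers and tube_a below 0.05 N and contact force between tube_a and vblock above 0.05 N) or (distance between tube_b and vblock_seat below 0.015 m and angle between the y axis of tube_b and the y axis of vblock, either way round below 0.25 rad and contact force between the fingers and tube_b below 0.05 N and contact force between tube_b and vblock above 0.05 N) or (distance between tube_c and vblock_seat below 0.015 m and angle between the y axis of tube_c and the y axis of vblock, either way round below 0.25 rad and contact force between the fingers and tube_c below 0.05 N and contact force between tube_c and vblock above 0.05 N))), for 0.1 s.
2. the tube rests level between the gauge's jaws, as deep as its length lets it go (((x of tube_a in the frame of gauge between -0.01 and 0.01 m and y of tube_a in the frame of gauge between -0.008 and 0.008 m and z of tube_a in the frame of gauge between 0.042 and 0.053 m and angle between the y axis of tube_a and the y axis of gauge, either way round below 0.12 rad and contact force between tube_a and gauge above 0.08 N) or (x of tube_b in the frame of gauge between -0.01 and 0.01 m and y of tube_b in the frame of gauge between -0.008 and 0.008 m and z of tube_b in the frame of gauge between 0.058 and 0.07 m and angle between the y axis of tube_b and the y axis of gauge, either way round below 0.12 rad and contact force between tube_b and gauge above 0.08 N) or (x of tube_c in the frame of gauge between -0.01 and 0.01 m and y of tube_c in the frame of gauge between -0.008 and 0.008 m and z of tube_c in the frame of gauge between 0.026 and 0.036 m and angle between the y axis of tube_c and the y axis of gauge, either way round below 0.12 rad and contact force between tube_c and gauge above 0.08 N))), for 0.15 s.
At the end, for the whole second after the job is handed in: The tube from the blue end of the rack lies at rest inside the bin that its gauging calls for (green: passes go and stops at no-go; yellow: too long for go; red: passes no-go), its middle within the bin's walls and below the rim; the other two tubes lie in their cradles (within 12 mm) (((x of tube_a in the frame of bin_green between -0.052 and 0.052 m and y of tube_a in the frame of bin_green between -0.05 and 0.05 m and z of tube_a in the frame of bin_green between 0 and 0.03 m and linear speed of tube_a below 0.05 m/s) or (x of tube_b in the frame of bin_yellow between -0.052 and 0.052 m and y of tube_b in the frame of bin_yellow between -0.05 and 0.05 m and z of tube_b in the frame of bin_yellow between 0 and 0.03 m and linear speed of tube_b below 0.05 m/s) or (x of tube_c in the frame of bin_red between -0.052 and 0.052 m and y of tube_c in the frame of bin_red between -0.05 and 0.05 m and z of tube_c in the frame of bin_red between 0 and 0.03 m and linear speed of tube_c below 0.05 m/s)) and distance between any of tube_a, tube_b, tube_c and rack_slot1 below 0.012 m and distance between any of tube_a, tube_b, tube_c and rack_slot2 below 0.012 m); the robot touches nothing.
It fails at once if a tube is forced into the gauge (more than 40 N) (contact force between any of tube_a, tube_b, tube_c and gauge above 40 N).
It fails at once if the cup, the can or the dish is moved by more than 20 mm (distance of any of cup, can, dish from where it was at the start of the episode above 0.02 m).
It also fails if it takes over 56 s, if anything falls off the work surface, if the arm or the gripper's body presses on something with over 40 N, if the wrist force passes 120 N, or if a joint passes its speed limit or range.

### The arm

A 7-joint arm with a two-finger parallel gripper is mounted at the origin on the work surface. World frame = base frame: x ahead of the robot, y to its left, z up, the work surface at z = 0. Lengths are in mm, angles in rad, forces in N, time in s.
With the tool pointing down it reaches from about 350 to 900 mm from the base axis. Payload 7.2 kg.
Tool frame: the origin (TCP) lies between the finger pads; the fingertips stand 11 mm ahead of it and the grasp point (between the pads) lies 8 mm behind it (r.nose_length is the distance from the TCP to the fingertips, in mm); z points along the fingers, y is the direction in which the jaws open and shut (so a half turn about z gives the same grasp; the last joint's range is limited). The gripper opens to 88 mm and grips with 3 to 60 N. Pads are 20 mm wide; open, the fingers measure 115 mm over their backs; the gripper's body (75 mm by 178 mm) begins 61 mm behind the grasp point.
Start: joints at [-1.388, 0.411, -0.013, 1.596, 0.006, 1.134, -0.082], TCP at [155.121, 605.447, 233.653] pointing down, gripper open.
Joint ranges: [-2.95, 2.95], [-0.29, 1.99], [-1.47, 1.44], [0.14, 2.54], [-1.03, 4.17], [0.13, 1.85], [-2.86, 2.86]. Speed limits (rad/s): [2.39, 2.39, 3.01, 3.01, 3.14, 3.14, 3.14].

### API

Orientations are given as a 3x3 rotation matrix whose columns are the frame's x, y, z axes.
In Python, from rig import r gives the robot as it stands.
- The arm moves only by the tool jog_arm, never from a script. Its argument "targets" is one flat list of numbers, 6 for each row, row after row: the shift along the world's x, y, z in mm, then the turn, a rotation vector about the world's x, y, z in degrees. A call has 1 to 10 rows; each row is the pose to reach, as a shift and turn from the pose measured when the call began; what a row does not reach only later rows make up. A row lasts 1/10 s, in which the tool goes at most 50 mm and 8.59 degrees, less where a joint would pass 70% of its speed; a pose out of reach is approached as far as the arm can. A call with a gripper value outside its range is refused whole. "jaw" is the closure in counts, from 0 (fully open) to 255 (shut), set as the call begins (left out, the last holds). The fingers move at their own pace and stop on an object; "force" is the grip in N (left out, the last holds). Time passes only in rows, so rows that repeat a pose let the fingers close. It gives the time, the measured TCP pose, the force and the opening at its end, in the units of the state.
- r.observe(): the state, without advancing time (a new reading comes with each control period).
- r.get_image(name): name is "scene" or "top"; returns the picture (480x640x3 uint8, red, green, blue); there is no depth.
- r.get_calibration(name): a dict with "mtx" (3x3 intrinsics, pixels), "R" (3x3) and "t" (3): a world point X has camera coordinates R X + t. Camera axes: x right, y down, z forward; pixel columns grow to the right and rows downward; lengths in mm; the calibration is good to about 2 mm. A picture is of the moment at which its call begins. get_calibration takes no time and is no camera call.
- r.job_done(): hands the job in, once; it reports no verdict.
The state is a dict: "clock": time; "joint_pos": joint angles; "qvel": joint speeds; "effort": joint torques, N m; "ee_pos": TCP position; "tool_rot": TCP orientation; "force": force on the tool from outside, world axes, zero at the start; "torque": the same for the moment, N m; "finger_gap": finger opening in mm.
Only numpy, scipy, OpenCV 4.12 (cv2) and the standard library are available. Lean on these libraries where they do the work, as an engineer would, in place of code of your own. Each camera call takes 0.05 s, during which the arm holds its last target. There are 200 camera calls.

## Working session

There is one attempt and no reset: what is moved stays moved. The work goes in short steps, Python scripts to look and compute and a tool call to move; the robot and the scene stay as the last step left them, time stands still between calls to the robot, and variables do not carry over. Pictures are saved under pics/ and viewed, about 8 in all and at most 12, crops included, and the job is handed in when it is done.

Besides the shell and the picture viewer there is one more tool, called after "Emit:" as name(argument=value, ...), one argument or row to a line, values as JSON. jog_arm: Moves the arm, as the interface text tells. Its arguments: {"type":"object","properties":{"targets":{"type":"array"},"jaw":{"type":"number"},"force":{"type":"number"}},"required":["targets"]}

```bash
mkdir -p pics; python3 - <<'E'
from rig import r
import cv2,numpy as np
for n in("scene","top"):
    cv2.imwrite(f"pics/{n}0.png",r.get_image(n)[:,:,::-1]); c=r.get_calibration(n); print(n,np.round(c["mtx"],1).tolist(),np.round(c["R"],4).tolist(),np.round(c["t"],1).tolist())
o=r.observe();print(o["clock"],o["ee_pos"],np.round(o["tool_rot"],3).tolist(),o["finger_gap"],o["force"])
E
```

```text
scene [[461.8, 0.0, 322.7], [0.0, 461.8, 225.6], [0.0, 0.0, 1.0]] [[0.5919, 0.806, 0.0023], [0.6253, -0.4574, -0.6323], [-0.5085, 0.3757, -0.7748]] [-280.9, -282.6, 1654.5]
top [[482.8, 0.0, 313.8], [0.0, 482.8, 239.7], [0.0, 0.0, 1.0]] [[-0.007, -0.9997, 0.0247], [-0.9834, 0.0024, -0.1813], [0.1812, -0.0256, -0.9831]] [-41.8, 529.0, 1017.9]
0.1 [155.05750883 605.02114924 232.92126135] [[-0.969, 0.248, -0.0], [0.248, 0.969, -0.001], [-0.0, -0.001, -1.0]] 87.69671016737618 [ 0.63755065  0.55776518 -0.35876815]
```

View pics/scene0.png

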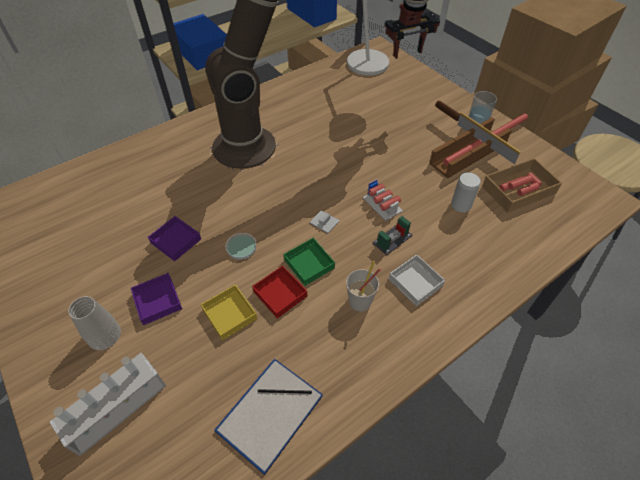

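View pics/top0.png

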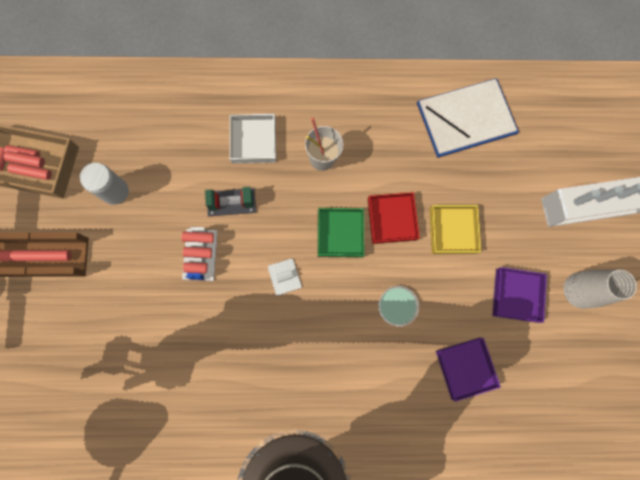

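The top view shows the rack at (199,254), with its blue end at (195,276) and tubes at (198,238), (197,253) and (196,268). The V-block is at (285,277) and the gauge at (231,201). The bins are green (341,233), red (394,218) and yellow (456,229). The cup is at (322,148), the can at (97,178) and the dish at (399,305).

These could be mistaken for the tube I want:
- the red pieces in the brown boxes at (20,160) and (40,256)
- the middle and far tubes in the rack

I choose the tube at (196,268), next to the blue plate, and will check it in a close crop.

```bash
python3 - <<'E'
import cv2
i=cv2.imread("pics/top0.png")[180:300,160:320]
cv2.imwrite("pics/crop1.png",cv2.resize(i,None,fx=5,fy=5,interpolation=cv2.INTER_CUBIC))
i=cv2.imread("pics/scene0.png")[165:265,295:425]
cv2.imwrite("pics/crop2.png",cv2.resize(i,None,fx=6,fy=6,interpolation=cv2.INTER_CUBIC))
E
```

```text
(no output)
```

View pics/crop1.png

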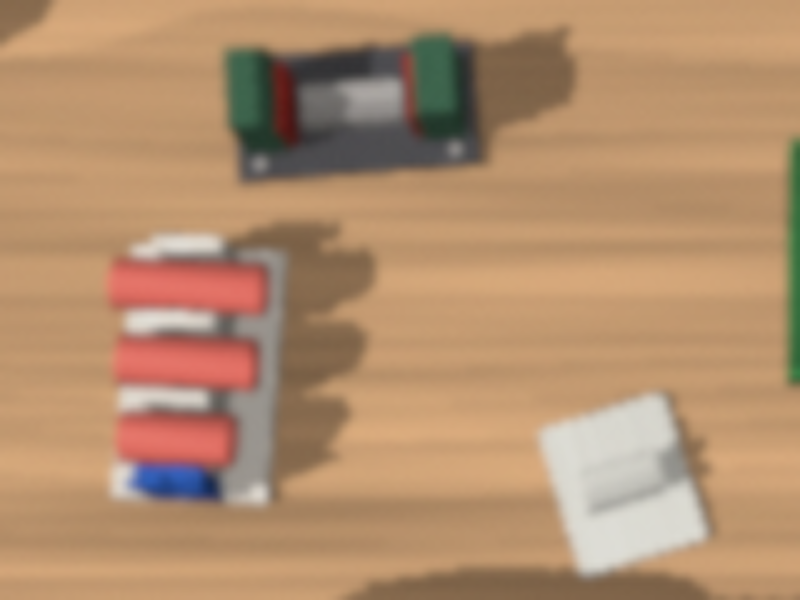

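View pics/crop2.png

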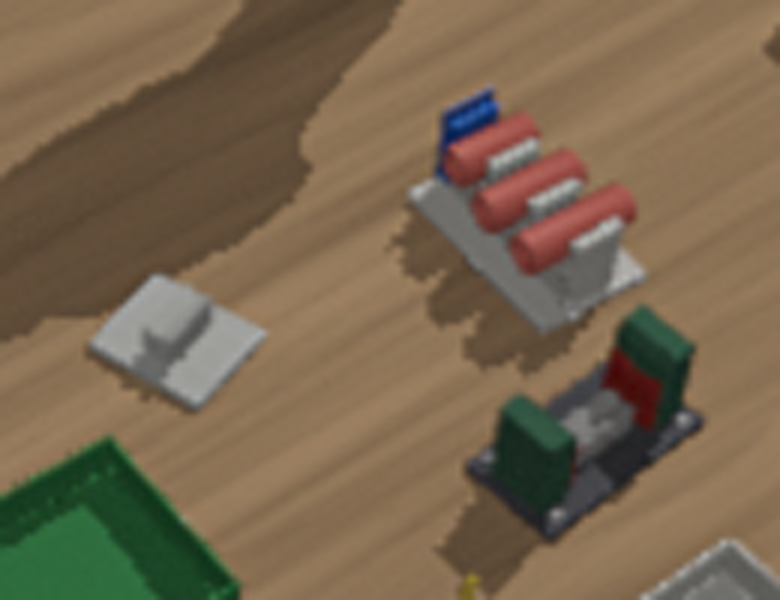

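The crops confirm it. The blue plate is at top-crop (175,483) with the tube to check beside it at (118–235,439), and it looks the shortest of the three. The V-block foot corners, gauge base corners and tube ends are all clear.

```bash
cat > h.py <<'E'
import numpy as np
from rig import r
def ray(n,u,v,z):
    c=r.get_calibration(n); R=np.array(c["R"]);t=np.array(c["t"])
    d=R.T@np.linalg.solve(c["mtx"],[u,v,1]); o=-R.T@t
    return o+d*(z-o[2])/d[2]
def top(u,v,z): return ray("top",(u+.5)/5-.5+160,(v+.5)/5-.5+180,z)
def sc(u,v,z): return ray("scene",(u+.5)/6-.5+295,(v+.5)/6-.5+165,z)
E
python3 - <<'E'
from h import *
def p(n,f,L,z):
    P=[f(u,v,z)[:2] for u,v in L]; print(n,np.round(P,1).tolist(),"mid",np.round(np.mean(P,0),1), "d",np.round([np.linalg.norm(P[i]-P[i-1]) for i in range(len(P))],1),"ang",np.round([np.degrees(np.arctan2(*(P[i]-P[i-1])[::-1])) for i in range(len(P))],1))
p("t0",top,[(118,437),(235,441)],39)
p("t1",top,[(117,358),(257,365)],39)
p("t2",top,[(110,284),(268,290)],39)
p("rack top",top,[(110,500),(270,503),(285,250)],6)
p("rack sc",sc,[(408,192),(548,330),(645,272)],6)
p("t0sc",sc,[(466,163),(520,133)],39)
p("vb top",top,[(540,432),(662,392),(710,536),(585,577)],6)
p("vb sc",sc,[(90,342),(158,274),(267,334),(196,410)],6)
p("ga top",top,[(240,182),(484,160),(473,42)],6)
p("ga sc",sc,[(470,467),(552,538),(702,420)],6)
p("screws",top,[(260,163),(455,149)],6)
R=lambda u,v,z:ray("top",u,v,z)
p("jawtop left/right centers",top,[(247,77),(434,66)],57)
p("green",R,[(318,209),(364,209),(364,257),(318,257)],30)
p("red",R,[(368,196),(415,193),(419,240),(373,243)],30)
p("yel",R,[(432,205),(480,205),(481,253),(432,253)],30)
p("cup",R,[(324,142)],95);p("can",R,[(97,176)],115);p("dish",R,[(399,305)],14)
E
```

```text
t0 [[470.5, 242.3], [468.6, 191.2]] mid [469.5 216.7] d [51.1 51.1] ang [ 87.8 -92.2]
t1 [[505.6, 244.2], [502.3, 182.6]] mid [503.9 213.4] d [61.6 61.6] ang [ 86.9 -93.1]
t2 [[538.8, 248.6], [536.0, 178.8]] mid [537.4 213.7] d [69.9 69.9] ang [ 87.6 -92.4]
rack top [[446.2, 252.7], [444.5, 181.0], [560.9, 177.7]] mid [483.9 203.8] d [137.1  71.7 116.4] ang [146.8 -91.3  -1.6]
rack sc [[442.0, 183.8], [559.9, 180.5], [560.0, 248.1]] mid [520.6 204.1] d [134.4 117.9  67.6] ang [-151.4   -1.6   89.9]
t0sc [[466.3, 200.5], [466.5, 237.9]] mid [466.4 219.2] d [37.4 37.4] ang [-90.3  89.7]
vb top [[476.3, 59.9], [494.4, 4.6], [428.7, -17.2], [410.6, 39.1]] mid [452.5  21.6] d [68.9 58.3 69.2 59.1] ang [  17.6  -71.8 -161.7  107.9]
vb sc [[426.7, -15.3], [409.8, 40.4], [476.2, 61.6], [494.7, 2.1]] mid [451.9  22.2] d [70.2 58.2 69.7 62.3] ang [-165.6  106.8   17.7  -72.7]
ga top [[593.0, 199.3], [603.3, 87.2], [660.1, 93.1]] mid [618.8 126.5] d [125.6 112.7  57.1] ang [122.3 -84.7   6. ]
ga sc [[604.1, 90.5], [660.8, 94.6], [650.4, 204.0]] mid [638.4 129.7] d [122.6  56.9 109.9] ang [-112.2    4.2   95.5]
screws [[602.0, 190.4], [608.6, 100.7]] mid [605.3 145.5] d [90. 90.] ang [ 94.2 -85.8]
jawtop left/right centers [[628.8, 187.7], [633.8, 105.1]] mid [631.3 146.4] d [82.8 82.8] ang [ 93.5 -86.5]
green [[603.4, -54.9], [603.3, -159.9], [492.7, -157.1], [493.0, -54.0]] mid [ 548.1 -106.5] d [110.4 105.  110.7 103.1] ang [ -0.5 -90.  178.5  89.8]
red [[634.0, -169.9], [641.1, -278.7], [531.1, -282.8], [524.5, -178.2]] mid [ 582.7 -227.4] d [109.8 109.  110.1 104.8] ang [   4.3  -86.2 -177.9   93.6]
yel [[612.6, -316.6], [612.6, -427.7], [500.9, -422.2], [501.3, -310.9]] mid [ 556.9 -369.4] d [111.5 111.1 111.8 111.3] ang [ -3.  -90.  177.2  89.8]
cup [[738.4, -67.1]] mid [738.4 -67.1] d [0.] ang [0.]
can [[653.6, 411.3]] mid [653.6 411.3] d [0.] ang [0.]
dish [[386.3, -234.9]] mid [ 386.3 -234.9] d [0.] ang [0.]
```

The measurements agree to about 2 mm, and the sizes match the spec:
- **Tube:** (469.5, 216.5), axis at 88°, about 51 mm long.
- **V-block:** (452, 22), y axis at 107.4°.
- **Gauge:** (627, 146.7), y axis at about 95°.

Next I move above the tube with the jaws along it.

Emit:
jog_arm(
  targets=[314,-388,0,0,0,12.3,314,-388,0,0,0,12.3,314,-388,0,0,0,12.3,314,-388,0,0,0,12.3,314,-388,0,0,0,12.3,314,-388,0,0,0,12.3,314,-388,0,0,0,12.3,314,-388,0,0,0,12.3,314,-388,0,0,0,12.3,314,-388,0,0,0,12.3],
  jaw=0,
  force=8,
)

```text
clock: 1.1
ee_pos: [469.9, 215.1, 232.9]
tool_rot: [[-0.999, 0.036, 0.0], [0.036, 0.999, -0.001], [-0.0, -0.001, -1.0]]
force: [-0.1, 0.5, 0.7]
finger_gap: 87.7
```

Emit:
jog_arm(
  targets=[0,1.5,-50,0,0,0,0,1.5,-100,0,0,0,0,1.5,-125,0,0,0,0,1.5,-145,0,0,0,0,1.5,-160,0,0,0,0,1.5,-175,0,0,0,0,1.5,-187,0,0,0,0,1.5,-196,0,0,0,0,1.5,-202,0,0,0,0,1.5,-202,0,0,0],
)

```text
clock: 2.1
ee_pos: [469.6, 216.4, 30.3]
tool_rot: [[-0.999, 0.036, -0.001], [0.036, 0.999, -0.002], [0.001, -0.002, -1.0]]
force: [-0.5, 0.2, 0.0]
finger_gap: 87.6
```

Emit:
jog_arm(
  targets=[0,0,0,0,0,0,0,0,0,0,0,0,0,0,0,0,0,0,0,0,0,0,0,0,0,0,0,0,0,0,0,0,0,0,0,0,0,0,0,0,0,0,0,0,0,0,0,0],
  jaw=255,
  force=10,
)

```text
clock: 2.9
ee_pos: [469.6, 216.5, 30.5]
tool_rot: [[-0.999, 0.036, -0.001], [0.036, 0.999, -0.002], [0.001, -0.002, -1.0]]
force: [-1.1, 0.1, 1.9]
finger_gap: 49.1
```

Emit:
jog_arm(
  targets=[0,0,0,0,0,0,0,0,5,0,0,0,0,0,15,0,0,0,0,0,30,0,0,0,0,0,50,0,0,0,0,0,70,0,0,0,0,0,90,0,0,0,0,0,105,0,0,0,0,0,110,0,0,0,0,0,110,0,0,0],
)

```text
clock: 3.9
ee_pos: [470.0, 216.7, 141.4]
tool_rot: [[-0.999, 0.036, 0.001], [0.036, 0.999, -0.001], [-0.001, -0.001, -1.0]]
force: [-0.9, 0.4, -0.7]
finger_gap: 48.9
```

```bash
python3 - <<'E'
from rig import r
import cv2
i=r.get_image("scene")[:,:,::-1][110:260,290:440]
cv2.imwrite("pics/lift.png",cv2.resize(i,None,fx=4,fy=4,interpolation=cv2.INTER_CUBIC))
print(r.observe()["finger_gap"])
E
```

```text
48.720569430494734
```

View pics/lift.png

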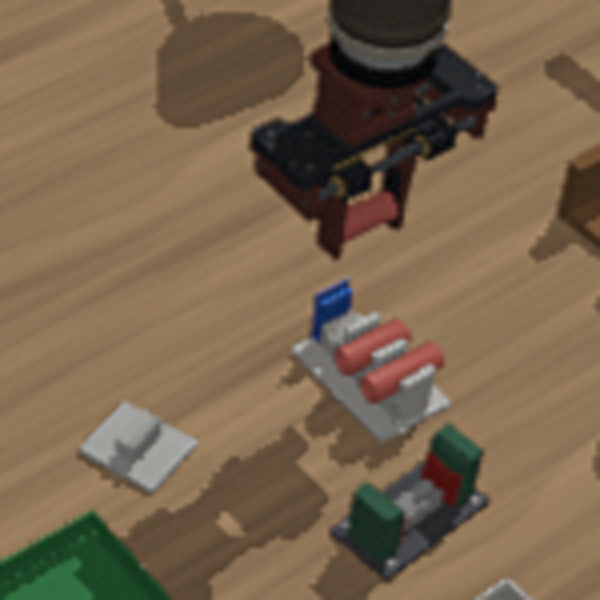

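The lift picture shows the tube held level by its ends at (370,215). The other two are still in the rack at (372,347) and (402,373). Next is the V-block.

Emit:
jog_arm(
  targets=[-3,-30,0,0,0,3,-6,-65,0,0,0,7,-9,-100,0,0,0,11,-12,-135,0,0,0,15,-15,-165,0,0,0,18,-17,-185,0,0,0,19.5,-17.8,-194.8,0,0,0,19.5,-17.8,-194.8,-20,0,0,19.5,-17.8,-194.8,-40,0,0,19.5,-17.8,-194.8,-50,0,0,19.5],
)

```text
clock: 4.95
ee_pos: [450.9, 22.2, 88.9]
tool_rot: [[-0.954, -0.3, -0.002], [-0.3, 0.954, -0.002], [0.003, -0.001, -1.0]]
force: [-0.3, -0.1, -0.1]
finger_gap: 48.8
```

Emit:
jog_arm(
  targets=[0,0,-15,0,0,0,0,0,-30,0,0,0,0,0,-42,0,0,0,0,0,-50,0,0,0,0,0,-55,0,0,0,0,0,-58,0,0,0,0,0,-60,0,0,0,0,0,-60,0,0,0],
)

```text
clock: 5.75
ee_pos: [451.0, 22.2, 29.0]
tool_rot: [[-0.954, -0.299, -0.002], [-0.299, 0.954, -0.002], [0.002, -0.001, -1.0]]
force: [-0.6, -0.3, -0.8]
finger_gap: 48.9
```

Emit:
jog_arm(
  targets=[1.2,-0.3,0,0,0,0,1.2,-0.3,-1,0,0,0,1.2,-0.3,-1.5,0,0,0],
)

```text
clock: 6.05
ee_pos: [452.4, 21.9, 27.7]
tool_rot: [[-0.954, -0.299, -0.001], [-0.299, 0.954, -0.002], [0.002, -0.001, -1.0]]
force: [-0.4, 1.1, 1.0]
finger_gap: 49.0
```

Emit:
jog_arm(
  targets=[0,0,0,0,0,0,0,0,0,0,0,0,0,0,0,0,0,0,0,0,0,0,0,0,0,0,0,0,0,0,0,0,0,0,0,0,0,0,0,0,0,0],
  jaw=0,
)

```text
clock: 6.75
ee_pos: [452.4, 21.9, 27.7]
tool_rot: [[-0.954, -0.299, -0.001], [-0.299, 0.954, -0.002], [0.002, -0.001, -1.0]]
force: [0.4, 0.5, 0.7]
finger_gap: 87.5
```

Emit:
jog_arm(
  targets=[0,0,20,0,0,0,0,0,55,0,0,0,0,0,70,0,0,0,0,0,70,0,0,-8.5,0,0,70,0,0,-17,0,0,70,0,0,-25.5,0,0,70,0,0,-34,0,0,70,0,0,-42.5,0,0,70,0,0,-51,0,0,70,0,0,-59.5],
)

```text
clock: 7.75
ee_pos: [452.3, 22.0, 97.7]
tool_rot: [[-0.738, 0.675, -0.002], [0.675, 0.738, 0.001], [0.002, -0.001, -1.0]]
force: [0.3, 0.6, 0.2]
finger_gap: 87.7
```

Emit:
jog_arm(
  targets=[0,0,0,0,0,-8.5,0,0,0,0,0,-17,0,0,0,0,0,-25.5,0,0,0,0,0,-30.5,0,0,0,0,0,-30.5],
)

```text
clock: 8.25
ee_pos: [452.2, 22.1, 97.6]
tool_rot: [[-0.293, 0.956, -0.002], [0.956, 0.293, 0.001], [0.002, -0.001, -1.0]]
force: [-0.7, 0.1, 0.4]
finger_gap: 87.9
```

```bash
python3 - <<'E'
from rig import r
import cv2,numpy as np
a=r.get_image("scene")[:,:,::-1][160:260,270:400]
cv2.imwrite("pics/vb.png",cv2.resize(a,None,fx=6,fy=6,interpolation=cv2.INTER_CUBIC))
E
```

```text
(no output)
```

View pics/vb.png

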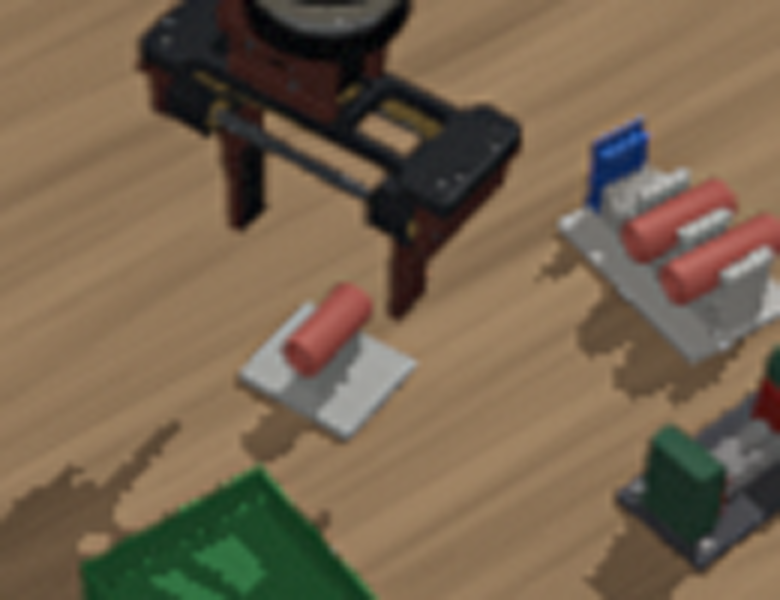

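The tube lies level on the V-block at (328,330), aligned with it and let go. I regrasp it round the middle.

Emit:
jog_arm(
  targets=[0,0,-20,0,0,0,0,0,-40,0,0,0,0,0,-55,0,0,0,0,0,-64,0,0,0,0,0,-69,0,0,0,0,0,-69,0,0,0],
)

```text
clock: 8.9
ee_pos: [452.1, 21.9, 28.4]
tool_rot: [[-0.297, 0.955, -0.002], [0.955, 0.297, 0.001], [0.002, -0.002, -1.0]]
force: [-0.3, -0.1, 0.0]
finger_gap: 87.8
```

Emit:
jog_arm(
  targets=[0,0,0,0,0,0,0,0,0,0,0,0,0,0,0,0,0,0,0,0,0,0,0,0,0,0,0,0,0,0,0,0,0,0,0,0,0,0,0,0,0,0,0,0,0,0,0,0,0,0,0,0,0,0],
  jaw=255,
  force=12,
)

```text
clock: 9.8
ee_pos: [452.5, 22.0, 28.5]
tool_rot: [[-0.297, 0.955, -0.002], [0.955, 0.297, 0.001], [0.002, -0.001, -1.0]]
force: [0.9, 0.4, 0.7]
finger_gap: 23.8
```

Emit:
jog_arm(
  targets=[0,0,5,0,0,0,0,0,15,0,0,0,0,0,30,0,0,0,0,0,50,0,0,0,0,0,70,0,0,0,0,0,90,0,0,0,0,0,105,0,0,0,0,0,110,0,0,0,0,0,110,0,0,0],
)

```text
clock: 10.7
ee_pos: [452.8, 22.2, 139.3]
tool_rot: [[-0.297, 0.955, -0.0], [0.955, 0.297, 0.002], [0.002, 0.001, -1.0]]
force: [0.5, 0.8, -0.3]
finger_gap: 23.7
```

Emit:
jog_arm(
  targets=[20,14,0,0,0,-1.5,50,36,0,0,0,-4,85,61,0,0,0,-6.5,115,83,0,0,0,-9,145,104,0,0,0,-11,165,118,0,0,0,-12.3,174.2,124.5,0,0,0,-12.3,174.2,124.5,-15,0,0,-12.3,174.2,124.5,-30,0,0,-12.3,174.2,124.5,-40,0,0,-12.3],
)

```text
clock: 11.7
ee_pos: [625.0, 145.3, 97.0]
tool_rot: [[-0.085, 0.996, -0.003], [0.996, 0.085, 0.001], [0.001, -0.003, -1.0]]
force: [0.3, -0.2, 0.3]
finger_gap: 23.3
```

```bash
python3 - <<'E'
from rig import r
import cv2,numpy as np
a=r.get_image("scene")[:,:,::-1][180:270,330:450]
cv2.imwrite("pics/ga.png",cv2.resize(a,None,fx=6,fy=6,interpolation=cv2.INTER_CUBIC))
o=r.observe();print(o["ee_pos"],o["tool_rot"][:2,1])
E
```

```text
[624.45080732 145.35558044  95.85514141] [0.99633126 0.08548612]
```

View pics/ga.png

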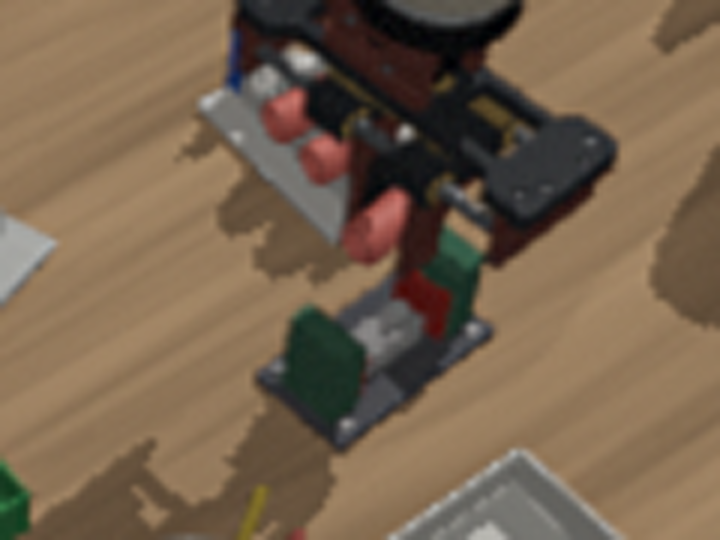

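The tube hangs level above the gauge at (375,225) with its ends free. I correct by (+2.4, +1.4) and lower gently to just above the step height.

Emit:
jog_arm(
  targets=[2.4,1.4,0,0,0,0,2.4,1.4,-8,0,0,0,2.4,1.4,-16,0,0,0,2.4,1.4,-24,0,0,0,2.4,1.4,-30,0,0,0,2.4,1.4,-35,0,0,0,2.4,1.4,-40,0,0,0,2.4,1.4,-45,0,0,0,2.4,1.4,-50,0,0,0,2.4,1.4,-50,0,0,0],
  force=10,
)

```text
clock: 12.75
ee_pos: [626.4, 146.7, 45.1]
tool_rot: [[-0.086, 0.996, -0.005], [0.996, 0.086, 0.0], [0.001, -0.005, -1.0]]
force: [-0.2, 0.4, -0.1]
finger_gap: 24.3
```

Emit:
jog_arm(
  targets=[0,0,-2,0,0,0,0,0,-4,0,0,0,0,0,-6,0,0,0,0,0,-7,0,0,0,0,0,-7,0,0,0],
)

```text
clock: 13.25
ee_pos: [626.3, 146.7, 37.9]
tool_rot: [[-0.086, 0.996, -0.005], [0.996, 0.086, 0.0], [0.001, -0.005, -1.0]]
force: [-0.4, 1.1, -0.5]
finger_gap: 23.8
```

There is no resistance below the step stop height, so the tube is passing the no-go step. I carry on in small steps.

Emit:
jog_arm(
  targets=[0,0,-2,0,0,0,0,0,-4,0,0,0,0,0,-6,0,0,0,0,0,-8,0,0,0,0,0,-10,0,0,0,0,0,-11,0,0,0,0,0,-12,0,0,0,0,0,-12,0,0,0],
)

```text
clock: 14.05
ee_pos: [626.3, 146.7, 25.8]
tool_rot: [[-0.085, 0.996, -0.005], [0.996, 0.085, 0.0], [0.001, -0.005, -1.0]]
force: [-0.4, -0.2, -0.5]
finger_gap: 23.6
```

Emit:
jog_arm(
  targets=[0,0,-0.7,0,0,0,0,0,-1.2,0,0,0,0,0,-1.7,0,0,0,0,0,-1.7,0,0,0,0,0,-1.7,0,0,0],
)

```text
clock: 14.55
ee_pos: [627.0, 146.7, 24.6]
tool_rot: [[-0.085, 0.996, -0.004], [0.996, 0.085, 0.001], [0.001, -0.004, -1.0]]
force: [1.4, 0.7, 5.1]
finger_gap: 23.3
```

The tube stopped on the bottom rest with its axis near 32 mm and about 5 N upward, so it is red: it passed no-go. I hold it for a moment, then lift.

Emit:
jog_arm(
  targets=[0,0,0,0,0,0,0,0,0,0,0,0,0,0,0,0,0,0,0,0,0,0,0,0],
)

```text
clock: 14.95
ee_pos: [627.0, 146.7, 24.7]
tool_rot: [[-0.085, 0.996, -0.004], [0.996, 0.085, 0.001], [0.001, -0.004, -1.0]]
force: [0.4, 0.0, 3.6]
finger_gap: 23.6
```

```bash
python3 - <<'E'
from rig import r
import cv2
a=r.get_image("scene")[:,:,::-1][180:270,330:450]
cv2.imwrite("pics/ga2.png",cv2.resize(a,None,fx=6,fy=6,interpolation=cv2.INTER_CUBIC))
E
```

```text
(no output)
```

View pics/ga2.png

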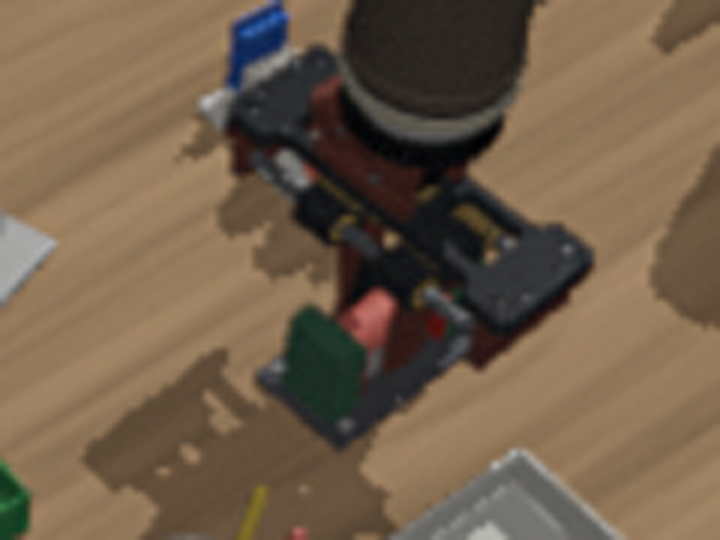

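The tube sits deep between the jaws at (368,320). Its force and height agree with the bottom rest. I lift it and carry it to the red bin.

Emit:
jog_arm(
  targets=[0,0,8,0,0,0,0,0,20,0,0,0,0,0,40,0,0,0,0,0,65,0,0,0,0,0,90,0,0,0,0,0,115,0,0,0,-3,-15,130,0,0,0,-6,-40,135,0,0,0,-9,-70,135,0,0,0,-12,-105,135,0,0,0],
)

```text
clock: 16.0
ee_pos: [614.2, 40.4, 160.1]
tool_rot: [[-0.087, 0.996, -0.004], [0.996, 0.087, 0.001], [0.001, -0.004, -1.0]]
force: [0.8, -1.0, -0.3]
finger_gap: 23.6
```

Emit:
jog_arm(
  targets=[-4,-35,0,0,0,0,-8,-70,0,0,0,0,-12,-105,0,0,0,0,-16,-140,0,0,0,0,-20,-175,0,0,0,0,-24,-210,0,0,0,0,-28,-240,0,0,0,0,-31,-260,0,0,0,0,-32,-269,0,0,0,0,-32,-269,-5,0,0,0],
)

```text
clock: 17.0
ee_pos: [581.4, -230.6, 155.6]
tool_rot: [[-0.084, 0.996, -0.003], [0.996, 0.084, 0.0], [0.0, -0.003, -1.0]]
force: [0.0, 0.6, -0.6]
finger_gap: 23.7
```

Lower to TCP z of about 20, open part way so the finger backs clear the bin walls, and rise.

Emit:
jog_arm(
  targets=[1,3,-30,0,0,0,1,3,-60,0,0,0,1,3,-90,0,0,0,1,3,-110,0,0,0,1,3,-122,0,0,0,1,3,-130,0,0,0,1,3,-135,0,0,0,1,3,-135,0,0,0],
)

```text
clock: 17.8
ee_pos: [582.6, -227.3, 20.6]
tool_rot: [[-0.084, 0.996, -0.003], [0.996, 0.084, 0.0], [0.001, -0.003, -1.0]]
force: [-0.6, 0.3, -0.1]
finger_gap: 23.6
```

Emit:
jog_arm(
  targets=[0,0,0,0,0,0,0,0,0,0,0,0,0,0,0,0,0,0,0,0,0,0,0,0,0,0,0,0,0,0,0,0,0,0,0,0,0,0,0,0,0,0],
  jaw=135,
)

```text
clock: 18.5
ee_pos: [582.6, -227.3, 20.7]
tool_rot: [[-0.084, 0.996, -0.003], [0.996, 0.084, 0.0], [0.001, -0.003, -1.0]]
force: [0.3, 0.4, -0.2]
finger_gap: 41.5
```

Emit:
jog_arm(
  targets=[0,0,10,0,0,0,0,0,30,0,0,0,0,0,60,0,0,0,0,0,95,0,0,0,0,0,130,0,0,0,0,0,165,0,0,0,-40,0,190,0,0,0,-80,0,200,0,0,0,-115,0,200,0,0,0,-130,0,200,0,0,0],
)

```text
clock: 19.5
ee_pos: [449.5, -227.9, 221.7]
tool_rot: [[-0.082, 0.997, -0.002], [0.997, 0.082, 0.002], [0.002, -0.002, -1.0]]
force: [1.0, -0.5, 0.2]
finger_gap: 41.5
```

```bash
python3 - <<'E'
from rig import r
import cv2,numpy as np
a=r.get_image("scene")[:,:,::-1][170:320,230:430]
cv2.imwrite("pics/end.png",cv2.resize(a,None,fx=4,fy=4,interpolation=cv2.INTER_CUBIC))
o=r.observe();print(o["clock"],o["ee_pos"],o["finger_gap"],o["qvel"].round(3) if hasattr(o["qvel"],"round") else o["qvel"])
E
```

```text
19.55 [ 448.40249844 -228.02315789  221.59597369] 41.136195039695096 [ 0.01   0.059 -0.019 -0.072 -0.04   0.008  0.007]
```

View pics/end.png

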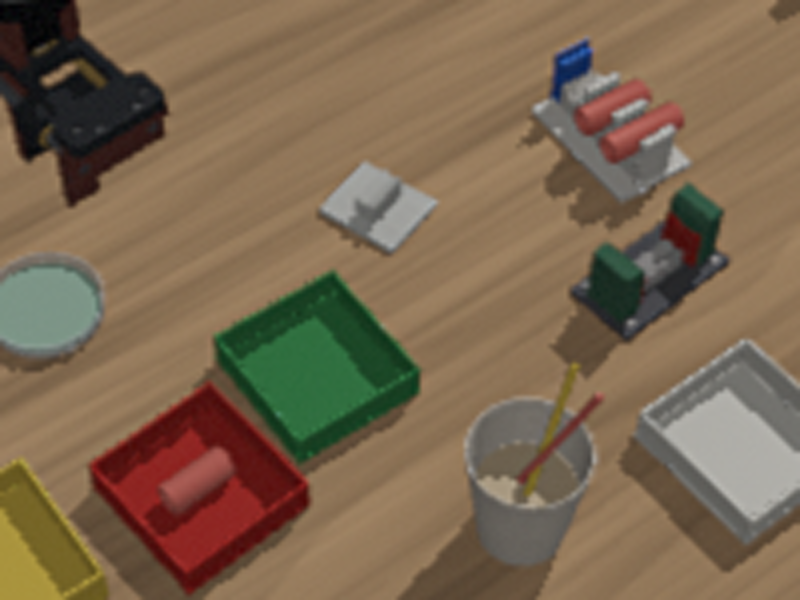

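The tube lies in the red bin at (197,481). The other two are in the rack at (612,105) and (642,132), and the cup and dish have not moved. The robot is clear, so I let it settle and hand in.

Emit:
jog_arm(
  targets=[0,0,0,0,0,0,0,0,0,0,0,0,0,0,0,0,0,0,0,0,0,0,0,0,0,0,0,0,0,0],
)

```text
clock: 20.05
ee_pos: [448.8, -228.0, 221.4]
tool_rot: [[-0.081, 0.997, -0.004], [0.997, 0.081, 0.002], [0.002, -0.004, -1.0]]
force: [0.5, -0.2, 0.3]
finger_gap: 41.4
```

```bash
python3 -c "
from rig import r
print(r.job_done())"
```

```text
the job is handed in; nothing more can be done
None
```

The tube from the blue end of the rack is in the red bin, and the job was handed in at about 20 s of the 56 s allowed; no verdict was reported.

I gripped the tube by its ends (the gap read about 49 mm), laid it in the V-block and let go. I then regripped it round the middle and lowered it level into the gauge. It passed the red no-go step without resistance and stopped on the bottom rest, with its axis near 32 mm and about 5 N on the tool.

The last picture shows it lying in the red bin, the other two tubes in their cradles, the cup and dish unmoved, and the arm clear. The can was outside that crop; no move went near it. No check failed or disagreed.

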